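Open the candling lamp and close its shutter

TASK

The rubber bung is stuck tight in the candling lamp's slot: rock it side to side along the slot while easing it straight out, without pulling the aluminium collar up off its seat. Put the bung in the round pewter dish, then swing the steel lever down so that the brass shutter lies fully closed over the open slot, and leave the other things on the table where they are.

Things in the scene. Friction and masses are not known exactly. Their poses are not given: they have to be found in the camera images.
- aperture (a point): Centre of the slot's mouth in the top of the aluminium collar (56 x 58 mm, 30 mm tall, top 40 mm above the table) of the lamp station, which is fixed. x: along the slot (36 mm long), the direction to rock in; y: towards the lever's hinge; z up. The bung's foot has 5 mm of room at each end of the slot, 6 mm of air below it.
- liner_mid (a point): Point 15 mm below the slot's mouth, midway between two sprung rubber liners (each 30 mm long in x, 22 mm tall) that clamp the bung in y with about 15 N each. A straight pull takes over 12 N. Turning the bung about the y axis through this point, up to 0.17 rad each way, breaks the grip: while turning it can be raised about 1.5 to 2 mm per full swing. Axes as the slot's.
- collar (a joint): Lift of the collar off its seat, m: 0 seated. Its weight and a soft spring hold it down; a net upward pull of about 10 N starts to raise it (about 7 mm for each further newton, at most 15 mm).
- bung_mid (a point): Centre (half-way up) of the loose black rubber bung, 74 mm tall, 60 g: foot 26 (x) x 24 (y) x 36 mm, above it a block-shaped grip 30 (x) x 24 (y) x 38 mm that reaches from 1 mm below this point to 37 mm above it. At the start its axes are the slot's, its underside is 24 mm below the mouth, the lower 20 mm between the liners. Grip its x faces (30 mm apart) to rock it.
- dish_floor (a point): Centre of the inner floor of the loose pewter dish (350 g), 5 mm above the table, flat inside to a radius of 45 mm; rim radius 66 mm, 26 mm above the table. z up. The round dish, wide and low.
- lever (a joint): Angle of the steel lever that carries the brass shutter, rad: 0 when the shutter is closed over the slot (its stop), 1.57 when the arm stands upright, at most 1.95. It starts raised. A stiff hinge keeps it where it is left; moving it takes about 2 to 3.5 N at the handle.
- lever_hinge (a point): Point on the lever's hinge axis, 130 mm from the slot's centre along the slot's +y, 55 mm above the table. The hinge axis is parallel to the slot's x axis; the axes of this point are those of the slot.
- lever_handle (a point): Grip point on the lever's handle: a round bar, 12 mm diameter, 64 mm free length, parallel to the hinge axis, sticking out from the arm's end towards the slot's -x. The point is on the bar's axis, 45 mm from the arm's middle plane, 210 mm from the hinge axis. Closed, it lies 80 mm past the slot's centre towards -y, 55 mm above the table.
- shutter (a point): Centre of the brass shutter's underside: a disc 66 mm across on the lever, 130 mm from the hinge. Closed, it lies 2 mm above the collar, over the slot.
- egg_cup: Bystander: blue ceramic egg cup with an egg, 52 mm wide, 83 mm tall. Origin under its centre.
- mug: Bystander: white mug, 76 mm wide, 85 mm tall, handle at +y. Origin under its centre.
- magnifier: Bystander: hand magnifier lying flat, lens 80 mm, black handle 85 mm along its -x. Origin under the lens's centre.
- egg_tray: Bystander: white plastic egg tray with eggs, 155 x 215 mm, 59 mm tall. Origin under its centre.
- brush: Bystander: brush lying flat.
- jar: Bystander: closed jar, 60 mm wide, 80 mm tall.
Things that resemble listed ones, but are neither listed nor needed, are in the scene too. Leave any pink or red look-alike of the part that bears bung_mid alone.

How it is judged:
By the outcome, as a careful person would: the job done as asked, in the order asked, and still so for the second after the job is handed in, with the robot touching nothing.
It also fails if it takes over 72 s, if anything falls off the work surface, if the arm or the gripper's body presses on something with over 40 N, if the wrist force passes 120 N, or if a joint passes its speed limit or range.

ROBOT

A 6-joint arm with a two-finger parallel gripper is mounted at the origin on the work surface. World frame = base frame: x ahead of the robot, y to its left, z up, the work surface at z = 0. Lengths are in m, angles in rad, forces in N, time in s.
With the tool pointing down it reaches from about 0.225 to 0.875 m from the base axis. Payload 3.4 kg.
Tool frame: the origin (TCP) lies between the finger pads; the fingertips stand 11 mm ahead of it and the grasp point (between the pads) lies 8 mm behind it (tips_ahead is the distance from the TCP to the fingertips, in m); z points along the fingers, x is the direction in which the jaws open and shut, and the axes are right-handed (so a half turn about z gives the same grasp; the last joint's range is limited). The gripper opens to 85 mm and grips with 20 to 120 N. Pads are 22 mm wide; open, the fingers measure 114 mm over their backs; the gripper's body (76 mm by 85 mm) begins 54 mm behind the grasp point. The pads swing forward as they close: fully open they stand 13 mm farther back than shut.
Start: joints at [1.165, 0.276, 1.505, -0, 1.361, -0.121], TCP at [0.162, 0.552, 0.242] pointing down, gripper open.
Joint ranges: [-2.89, 2.89], [-0.75, 2.08], [0.22, 2.7], [-1.18, 4.32], [0.11, 2.71], [-2.7, 2.7]. Speed limits (rad/s): [2.57, 2.57, 3.14, 3.14, 3.14, 3.14].

INTERFACE

Orientations are given as a unit quaternion [w, x, y, z].
In Python, from rig import get_state, get_image, sign_off, masks_of, tips_ahead gives the robot as it stands.
- The arm moves only by the tool play_rows, never from a script. Its argument "series" is a list of rows, each an object of numbers: "fingers": the closure, from -1 (fully open) to 1 (shut); "dx", "dy", "dz": the shift along the world's x, y, z in mm; "turn": the turn about the world's z in rad. A call has 1 to 20 rows; each row shifts and turns the pose as measured when the row begins; what a row does not reach is not made up. A row lasts 1/12 s, in which the tool goes at most 41.7 mm and 7.16 degrees, less where a joint would pass 70% of its speed; a pose out of reach is approached as far as the arm can. A call with a gripper value outside its range is refused whole. The fingers move at their own pace and stop on an object; "squeeze" is the grip in N (left out, the last holds). Time passes only in rows, so rows that do not move let the fingers close. It gives the time, the measured TCP pose, the force and the opening at its end, in the units of the state.
- get_state(): the state, without advancing time (a new reading comes with each control period).
- get_image(name): name is "scene" or "top" or "wrist"; returns a dict with "pixels" (480x640x3 uint8, red, green, blue), "vfov" (degrees; the focal length in pixels is half the picture's height over the tangent of half this angle, whatever the lens; pixels are square), "cx", "cy" (the principal point, pixels), "rvec" (rotation vector, rad) and "tvec" (3), from world to camera coordinates, as OpenCV has them; the wrist camera has in their place "hand_eye" (4x4, takes a point from camera to tool coordinates, whose origin is the TCP and whose axes are the tool frame's). Camera axes: x right, y down, z forward; pixel columns grow to the right and rows downward; lengths in m; the calibration is good to about 2 mm. A picture is of the moment at which its call begins: read the wrist's pose just before it. There is no depth.
- sign_off(): hands the job in, once; it reports no verdict.
Trained networks look in a picture, given as the dict that the camera call returned (one of the last four; its "shot" number tells which), for a name from the list of things; names that differ only in an ending like _2 or _b are one class to them, and where a whole thing is asked for, a point or a joint stands for the part that bears it (a point fixed in the world has none). Each returns a list of dicts, best first, with "p" (0 to 1); they miss things now and then, are a little off and sometimes report something else, mostly with a low value. They report only what shows in the picture. A call takes as long as a camera call. They do not tell look-alikes from the thing itself.
- masks_of(picture, label): "region" (480x640 bool, what is visible of it) and "xy" ([column, row] in pixels, amid what is visible of it).
The state is a dict: "clock": time; "qpos": joint angles; "qd": joint speeds; "effort": joint torques, N m; "position": TCP position; "ee_rot": TCP orientation; "contact_force": force on the tool from outside, world axes, zero at the start; "moment": the same for the moment, N m; "width": finger opening in m.
Only numpy, scipy, OpenCV 4.12 (cv2) and the standard library are available. Lean on these libraries where they do the work, as an engineer would, in place of code of your own. Each camera call takes 0.05 s, during which the arm holds its last target. There are 200 camera calls.

## Working session

There is one attempt and no reset: what is moved stays moved. The work goes in short steps, Python scripts to look and compute and a tool call to move; the robot and the scene stay as the last step left them, time stands still between calls to the robot, and variables do not carry over. Pictures are saved under pics/ and viewed, about 8 in all and at most 12, crops included, and the job is handed in when it is done.

Besides the shell and the picture viewer there is one more tool, called after "Request:" by a JSON object that holds its "api" and its "payload", one argument or row to a line. play_rows: Moves the arm, as the interface text tells. Its arguments: {"type":"object","properties":{"series":{"type":"array"},"squeeze":{"type":"number"}},"required":["series"]}

```bash
mkdir -p pics; ls; cat > h.py <<'E'
import numpy as np, cv2
from rig import *
def cam(p):
    f=240/np.tan(np.radians(p["vfov"])/2)
    K=np.array([[f,0,p["cx"]],[0,f,p["cy"]],[0,0,1]])
    if "rvec" in p:
        R=cv2.Rodrigues(np.array(p["rvec"],float))[0]; t=np.array(p["tvec"],float)
    else:
        s=p["state"]; w,x,y,z=s["ee_rot"]
        from scipy.spatial.transform import Rotation as Ro
        T=np.eye(4);T[:3,:3]=Ro.from_quat([x,y,z,w]).as_matrix();T[:3,3]=s["position"]
        M=np.linalg.inv(T@np.array(p["hand_eye"])); R=M[:3,:3];t=M[:3,3]
    return K,R,t
def snap(n):
    s=get_state(); p=get_image(n); p["state"]=s; return p
def on_z(p,uv,z):
    K,R,t=cam(p); d=R.T@np.linalg.inv(K)@np.array([uv[0],uv[1],1.]); c=-R.T@t
    return c+d*(z-c[2])/d[2]
def proj(p,X):
    K,R,t=cam(p); q=(K@(R@np.atleast_2d(X).T+t[:,None])).T; return q[:,:2]/q[:,2:]
def save(p,n,crop=None,s=1):
    im=p["pixels"][...,::-1]
    if crop: a,b,c,d=crop; im=im[b:d,a:c]
    cv2.imwrite("pics/"+n,cv2.resize(im,None,fx=s,fy=s,interpolation=cv2.INTER_CUBIC))
E
python3 - <<'E'
from h import *
names="bung_mid dish_floor collar lever lever_handle shutter egg_cup mug magnifier egg_tray brush jar".split()
ps={}
for n in ("top","scene"):
    p=snap(n); save(p,n+"0.png"); K,R,t=cam(p); print(n,(-R.T@t).round(3),K[0,0])
    for l in names:
        for m in masks_of(p,l)[:3]:
            if m["p"]>.2: print(l,round(m["p"],2),np.round(m["xy"]),on_z(p,m["xy"],.03).round(3)[:2],m["region"].sum())
print(get_state())
E
```

```text
pics
top [0.478 0.062 1.223] 504.2139049038889
bung_mid 0.63 [308. 217.] [0.613 0.101] 169
bung_mid 0.57 [323. 313.] [0.388 0.059] 157
bung_mid 0.53 [340. 259.] [0.516 0.024] 174
dish_floor 0.87 [490. 292.] [ 0.449 -0.331] 2470
dish_floor 0.64 [336. 260.] [0.514 0.031] 452
collar 0.88 [336. 264.] [0.503 0.033] 410
lever 0.61 [290. 269.] [0.49  0.139] 438
lever 0.41 [149. 324.] [0.35  0.469] 728
lever_handle 0.96 [291. 267.] [0.495 0.138] 408
shutter 0.78 [289. 268.] [0.492 0.142] 409
egg_cup 0.86 [473. 208.] [ 0.646 -0.289] 439
egg_cup 0.72 [293. 269.] [0.489 0.134] 441
egg_cup 0.58 [340. 260.] [0.515 0.023] 152
mug 0.73 [201. 269.] [0.482 0.351] 1201
egg_tray 0.86 [378. 154.] [ 0.768 -0.061] 5852
egg_tray 0.25 [491. 293.] [ 0.447 -0.334] 2475
brush 0.69 [151. 221.] [0.595 0.475] 1035
brush 0.43 [349. 260.] [0.515 0.001] 429
jar 0.55 [149. 322.] [0.356 0.468] 728
jar 0.5 [471. 208.] [ 0.647 -0.286] 449
scene [ 1.127 -0.359  0.836] 498.9702982257067
bung_mid 0.65 [261. 200.] [0.377 0.063] 459
bung_mid 0.64 [308. 272.] [0.615 0.02 ] 493
bung_mid 0.63 [230. 219.] [ 0.385 -0.025] 458
dis
[... 548 characters left out ...]
355 0.468] 677
{'clock': 1.3, 'qpos': array([ 1.16499471e+00,  2.75923322e-01,  1.50488297e+00, -1.64139388e-05,
        1.36067332e+00, -1.21018481e-01]), 'qd': array([ 1.49090023e-03, -1.05225821e-03,  1.44663884e-05,  1.36291793e-03,
        5.63835700e-04,  1.19575067e-03]), 'effort': array([ 2.90085936e-04, -4.16651559e+01, -2.46098489e+01, -2.01302100e-04,
        1.48339536e-04,  2.87868737e-06]), 'position': array([0.16158715, 0.55188194, 0.2423215 ]), 'ee_rot': array([-2.12219102e-05,  8.00295583e-01,  5.99605685e-01,  5.29925768e-05]), 'contact_force': array([ 0.67326873, -0.12405613, -0.61788507]), 'moment': array([0.00628245, 0.01734689, 0.01027139]), 'width': 0.0855755675212573}
```

View pics/top0.png

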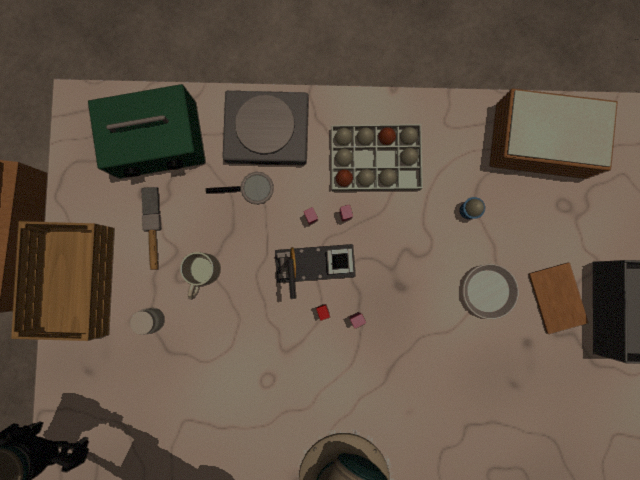

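View pics/scene0.png

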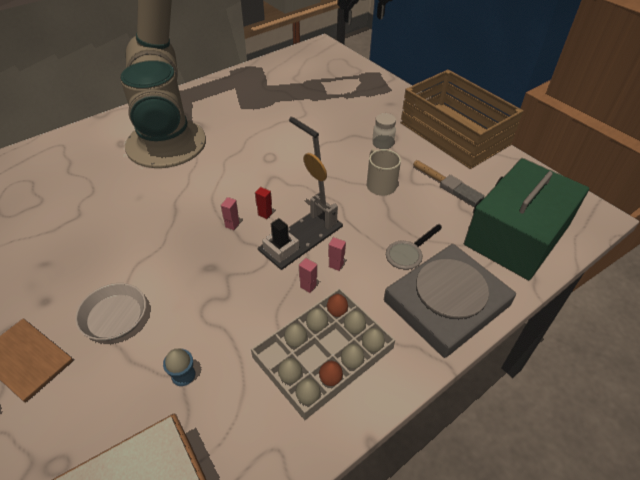

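Top view: the station has the black bung in its collar at (340,261). The hinge is at about (283,267), so slot y ≈ world +y and slot x ≈ world +x. The lever is raised, with its handle end near (293,292). The dish is at (489,291). There are three pink look-alikes and one red one nearby. In the scene view the bung is at (280,233) and the brass shutter at (315,167). I'll move above the station for a closer look.

Request:
{"api": "play_rows", "payload": {
  "series": [
    {"fingers": -1, "dx": 10, "dy": -20, "dz": 34},
    {"fingers": -1, "dx": 10, "dy": -20, "dz": 34},
    {"fingers": -1, "dx": 10, "dy": -20, "dz": 34},
    {"fingers": -1, "dx": 10, "dy": -20, "dz": 34},
    {"fingers": -1, "dx": 10, "dy": -20, "dz": 34},
    {"fingers": -1, "dx": 21, "dy": -33, "dz": 0, "turn": -0.092},
    {"fingers": -1, "dx": 21, "dy": -33, "dz": 0, "turn": -0.092},
    {"fingers": -1, "dx": 21, "dy": -33, "dz": 0, "turn": -0.092},
    {"fingers": -1, "dx": 21, "dy": -33, "dz": 0, "turn": -0.092},
    {"fingers": -1, "dx": 21, "dy": -33, "dz": 0, "turn": -0.092},
    {"fingers": -1, "dx": 21, "dy": -33, "dz": 0, "turn": -0.092},
    {"fingers": -1, "dx": 21, "dy": -33, "dz": 0, "turn": -0.092},
    {"fingers": -1, "dx": 21, "dy": -33, "dz": 0, "turn": -0.092},
    {"fingers": -1, "dx": 21, "dy": -33, "dz": 0, "turn": -0.092},
    {"fingers": -1, "dx": 21, "dy": -33, "dz": 0, "turn": -0.092},
    {"fingers": -1, "dx": 21, "dy": -33, "dz": 0, "turn": -0.092},
    {"fingers": -1, "dx": 21, "dy": -33, "dz": 0, "turn": -0.092},
    {"fingers": -1, "dx": 21, "dy": -33, "dz": 0, "turn": -0.092},
    {"fingers": -1, "dx": 21, "dy": -33, "dz": 0, "turn": -0.092}
  ]
}}

```text
invalid input at $.series[0]: expected keys fingers, dx, dy, dz, turn
```

```bash
python3 - <<'E'
from h import *
p=snap("wrist"); s=p["state"]; print(s["clock"],s["position"].round(4),s["ee_rot"].round(4),s["contact_force"].round(2),s["qpos"].round(2))
print(np.round(p["hand_eye"],3)); save(p,"w1.png"); K,R,t=cam(p); print((-R.T@t).round(3),K[0,0])
for l in ["bung_mid","collar","lever","lever_handle","shutter"]:
    for m in masks_of(p,l)[:3]:
        print(l,round(m["p"],2),np.round(m["xy"]),on_z(p,m["xy"],.04).round(3)[:2],m["region"].sum(),cv2.minAreaRect(np.argwhere(m["region"])[:,::-1].astype(np.float32)))
print(tips_ahead if not callable(tips_ahead) else tips_ahead())
E
```

```text
1.3 [0.1616 0.5519 0.2423] [-0.000e+00  8.003e-01  5.996e-01  1.000e-04] [ 0.67 -0.12 -0.62] [ 1.16  0.28  1.5  -0.    1.36 -0.12]
[[ 1.    -0.001  0.001  0.   ]
 [ 0.001  0.945  0.326 -0.084]
 [-0.002 -0.326  0.945 -0.131]
 [ 0.     0.     0.     1.   ]]
[0.081 0.576 0.373] 415.03362899615695
0.011
```

View pics/w1.png

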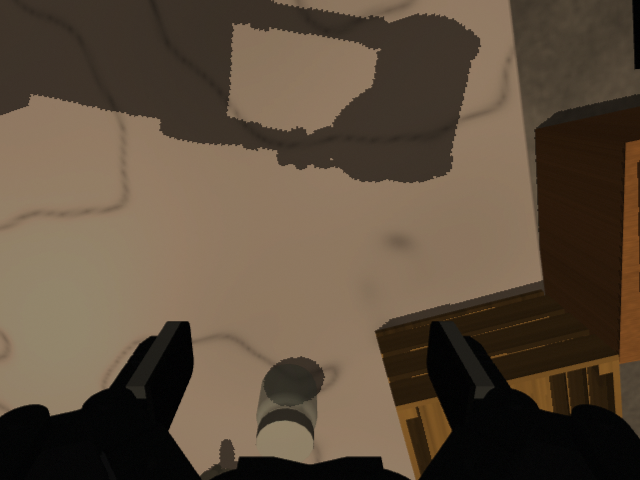

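The move was refused because every row needs all five keys. The start view only shows the jar and crate. The camera sits on the tool's -y side, so a grip across the bung's y faces (tool x along world y) keeps it clear of the lever.

Request:
{"api": "play_rows", "payload": {
  "series": [
    {"fingers": -1, "dx": 10, "dy": -20, "dz": 34, "turn": 0},
    {"fingers": -1, "dx": 10, "dy": -20, "dz": 34, "turn": 0},
    {"fingers": -1, "dx": 10, "dy": -20, "dz": 34, "turn": 0},
    {"fingers": -1, "dx": 10, "dy": -20, "dz": 34, "turn": 0},
    {"fingers": -1, "dx": 10, "dy": -20, "dz": 34, "turn": 0},
    {"fingers": -1, "dx": 18, "dy": -34, "dz": 0, "turn": 0.02},
    {"fingers": -1, "dx": 18, "dy": -34, "dz": 0, "turn": 0.02},
    {"fingers": -1, "dx": 18, "dy": -34, "dz": 0, "turn": 0.02},
    {"fingers": -1, "dx": 18, "dy": -34, "dz": 0, "turn": 0.02},
    {"fingers": -1, "dx": 18, "dy": -34, "dz": 0, "turn": 0.02},
    {"fingers": -1, "dx": 18, "dy": -34, "dz": 0, "turn": 0.02},
    {"fingers": -1, "dx": 18, "dy": -34, "dz": 0, "turn": 0.02},
    {"fingers": -1, "dx": 18, "dy": -34, "dz": 0, "turn": 0.02},
    {"fingers": -1, "dx": 18, "dy": -34, "dz": 0, "turn": 0.02},
    {"fingers": -1, "dx": 18, "dy": -34, "dz": 0, "turn": 0.02},
    {"fingers": -1, "dx": 18, "dy": -34, "dz": 0, "turn": 0.02},
    {"fingers": -1, "dx": 18, "dy": -34, "dz": 0, "turn": 0.02},
    {"fingers": -1, "dx": 18, "dy": -34, "dz": 0, "turn": 0.02},
    {"fingers": -1, "dx": 0, "dy": 0, "dz": 0, "turn": 0.02}
  ]
}}

```text
clock: 3.18
position: [0.4503, -0.0179, 0.4203]
ee_rot: [0.005, 0.701, 0.713, 0.005]
contact_force: [-0.1, 0.5, -0.3]
width: 0.0851
```

```bash
python3 - <<'E'
from h import *
p=snap("wrist"); s=p["state"]; print(s["clock"],s["position"].round(4),s["ee_rot"].round(4),s["contact_force"].round(2),s["qpos"].round(2))
save(p,"w2.png"); K,R,t=cam(p); print((-R.T@t).round(3),K[0,0])
import pickle; pickle.dump({k:p[k] for k in p},open("w2.pkl","wb"))
for l in ["bung_mid","collar","lever","lever_handle","shutter"]:
    for m in masks_of(p,l)[:3]:
        print(l,round(m["p"],2),np.round(m["xy"]),on_z(p,m["xy"],.04).round(3)[:2],m["region"].sum(),cv2.minAreaRect(np.argwhere(m["region"])[:,::-1].astype(np.float32)))
E
```

```text
3.1833 [ 0.4503 -0.0179  0.4203] [0.005  0.7009 0.7132 0.0054] [-0.1   0.54 -0.3 ] [-0.2   0.02  1.39  0.    1.72 -1.78]
[ 0.365 -0.019  0.55 ] 415.03362899615695
bung_mid 0.92 [345. 216.] [0.518 0.03 ] 754 ((342.5414123535156, 216.99656677246094), (37.45351028442383, 21.67487335205078), 85.2363510131836)
bung_mid 0.7 [388. 289.] [0.621 0.093] 787 ((390.0000305175781, 287.0000305175781), (43.33112335205078, 19.170740127563477), 66.80140686035156)
bung_mid 0.59 [332. 291.] [0.625 0.016] 764 ((329.0400085449219, 291.2799987792969), (41.577880859375, 20.081832885742188), 81.8698959350586)
collar 0.72 [333. 201.] [0.498 0.014] 1416 ((340.8276062011719, 208.43106079101562), (47.33592224121094, 46.2563362121582), 85.2363510131836)
lever 0.89 [489. 245.] [0.555 0.221] 3683 ((472.3080139160156, 241.14779663085938), (71.16465759277344, 99.59899139404297), 3.012787342071533)
lever_handle 0.82 [475. 244.] [0.554 0.203] 3643 ((471.7086486816406, 240.95346069335938), (70.58386993408203, 99.53382873535156), 3.3664612770080566)
shutter 0.9 [477. 244.] [0.553 0.204] 3873 ((474.0, 243.0), (100.0, 72.0), 90.0)
shutter 0.62 [336. 198.] [0.494 0.017] 1315 ((340.6764831542969, 209.2058868408203), (46.70897674560547, 44.711238861083984), 87.27368927001953)
shutter 0.6 [637. 310.] [0.647 0.443] 197 ((635.5, 297.0), (50.0, 7.0), 90.0)
```

View pics/w2.png

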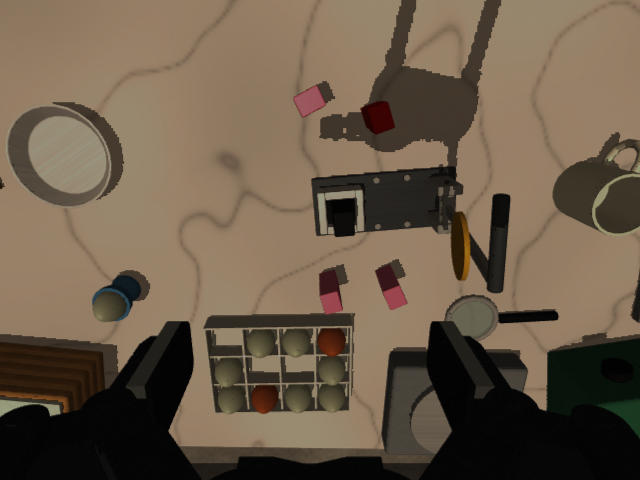

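Wrist view: the collar is at about (340,210) with the bung leaning out of it in perspective. The handle bar runs from (500,195) to (497,290), the brass shutter is at (460,245) and the dish at (62,155). I'll crop in to get exact points.

```bash
python3 - <<'E'
from h import *
import pickle; p=pickle.load(open("w2.pkl","rb")); save(p,"c2.png",(310,160,520,300),3.8)
E
```

```text
(no output)
```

View pics/c2.png

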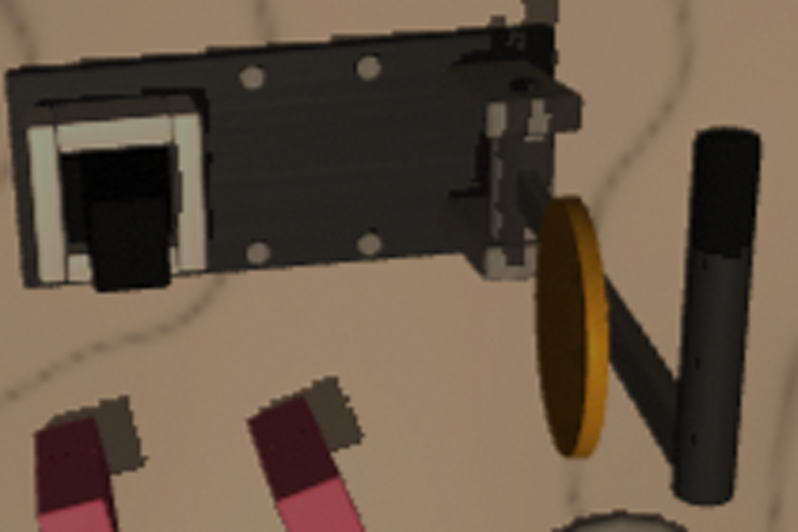

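```bash
cat > fit.py <<'E'
from h import *
import pickle
from scipy.optimize import least_squares
p=pickle.load(open("w2.pkl","rb"))
c=lambda a:np.array(a,float)/3.8+[310,160]-.5
def W(v,L):
    L=np.atleast_2d(L); a=v[2]; ca,sa=np.cos(a),np.sin(a)
    return np.c_[v[0]+ca*L[:,0]-sa*L[:,1], v[1]+sa*L[:,0]+ca*L[:,1], L[:,2]]
# image up = -x, image right = +y
C=np.array([[-28,-29,40],[-28,29,40],[28,-29,40],[28,29,40]])/1e3
Ci=c([[28,125],[203,112],[38,283],[207,268]])
B=np.array([[-15,-12,90],[-15,12,90],[15,12,90],[15,-12,90]])/1e3
Bi=c([[93,197],[168,195],[170,288],[97,290]])
r=least_squares(lambda v:(proj(p,W(v,C))-Ci).ravel(),[.5,.02,0]); v=r.x
print("slot",v.round(4),r.fun.round(1)); print("bung res",(proj(p,W(v,B))-Bi).round(1).tolist())
r2=least_squares(lambda u:(proj(p,W([u[0],u[1],v[2]],B))-Bi).ravel(),v[:2]);print("bungtop xy",r2.x.round(4))
def bar(th,x,d=.21): return [x,.13-d*np.cos(th),.055+d*np.sin(th)]
ends=c([[728,135],[703,500]])
r=least_squares(lambda u:(proj(p,W(v,[bar(u[0],u[1]),bar(u[0],u[2])]))-ends).ravel(),[1.6,-.077,0]); print("lever",r.x,r.fun.round(1))
print("handle",W(v,bar(r.x[0],-.045)),"shutter",W(v,bar(r.x[0],0,.13)))
e=c([[572,327]]); print(proj(p,W(v,bar(r.x[0],0,.13))),e)
pickle.dump((v,r.x[0]),open("fit.pkl","wb"))
for n in ("top","scene"):
    q=snap(n); m=masks_of(q,"dish_floor")[0]; ct,_=cv2.findContours(m["region"].astype(np.uint8),0,1); E=cv2.fitEllipse(cv2.convexHull(max(ct,key=len)))
    print(n,E,on_z(q,E[0],.02))
    print(" collar proj",proj(q,W(v,C)).round(0).tolist(),"handle",proj(q,W(v,[bar(r.x[0],-.077),bar(r.x[0],0)])).round(0).tolist())
E
python3 fit.py
```

```text
slot [0.512 0.024 0.093] [-0.3 -0.4 -0.1 -0.4  0.1  0.1  0.2  0.8]
bung res [[-1.1, 0.8], [0.0, -0.2], [0.5, -0.1], [-0.7, 0.8]]
bungtop xy [0.5116 0.0244]
lever [ 1.43442377 -0.06954045  0.00643864] [ 0.7  0.1 -0.7 -0.1]
handle [[0.45780835 0.12086526 0.26305029]] shutter [[0.50160402 0.13587285 0.18379304]]
[[470.69405406 245.56217148]] [[460.02631579 245.55263158]]
top ((490.8415832519531, 291.1031494140625), (55.18979263305664, 55.9853630065918), 135.1642303466797) [ 0.4504103  -0.33650563  0.02      ]
 collar proj [[353.0, 272.0], [328.0, 273.0], [351.0, 248.0], [326.0, 249.0]] handle [[293.0, 301.0], [290.0, 261.0]]
scene ((110.4476318359375, 311.34173583984375), (53.739463806152344, 73.11493682861328), 64.54908752441406) [ 0.45152953 -0.3355721   0.02      ]
 collar proj [[261.0, 239.0], [282.0, 225.0], [278.0, 253.0], [299.0, 239.0]] handle [[288.0, 117.0], [315.0, 134.0]]
```

Request:
{"api": "play_rows", "payload": {
  "series": [
    {"fingers": -1, "dx": 31, "dy": 21, "dz": 0, "turn": 0.038},
    {"fingers": -1, "dx": 31, "dy": 21, "dz": 0, "turn": 0.038},
    {"fingers": -1, "dx": 0, "dy": 0, "dz": -35, "turn": 0},
    {"fingers": -1, "dx": 0, "dy": 0, "dz": -40, "turn": 0},
    {"fingers": -1, "dx": 0, "dy": 0, "dz": -40, "turn": 0},
    {"fingers": -1, "dx": 0, "dy": 0, "dz": -40, "turn": 0},
    {"fingers": -1, "dx": 0, "dy": 0, "dz": -40, "turn": 0},
    {"fingers": -1, "dx": 0, "dy": 0, "dz": -40, "turn": 0},
    {"fingers": -1, "dx": 0, "dy": 0, "dz": -30, "turn": 0},
    {"fingers": -1, "dx": 0, "dy": 0, "dz": 0, "turn": 0}
  ]
}}

```text
clock: 4.52
position: [0.5104, 0.0404, 0.154]
ee_rot: [0.012, 0.665, 0.747, 0.014]
contact_force: [-1.1, 1.3, 0.5]
width: 0.0852
```

```bash
cat > st.py <<'E'
from h import *
s=get_state(); w,x,y,z=s["ee_rot"]
print(round(s["clock"],2),s["position"].round(4),"az",round(2*np.arctan2(y,x),3),"F",s["contact_force"].round(1),"M",s["moment"].round(2),round(s["width"],4))
E
python3 st.py
```

```text
4.52 [0.5104 0.0404 0.154 ] az 1.687 F [-1.1  1.3  0.5] M [0.01 0.03 0.  ] 0.0852
```

Request:
{"api": "play_rows", "payload": {
  "series": [
    {"fingers": -1, "dx": 1, "dy": -8, "dz": 0, "turn": -0.012},
    {"fingers": -1, "dx": 0, "dy": -6, "dz": 0, "turn": -0.008},
    {"fingers": -1, "dx": 0, "dy": 0, "dz": 0, "turn": 0},
    {"fingers": -1, "dx": 0, "dy": 0, "dz": 0, "turn": 0}
  ]
}}

```text
clock: 4.85
position: [0.5142, 0.0258, 0.1584]
ee_rot: [0.015, 0.672, 0.74, 0.015]
contact_force: [-0.3, -0.2, -1.1]
width: 0.0852
```

```bash
python3 st.py; python3 -c "
from h import *
print(get_state()['ee_rot'])"
```

```text
4.85 [0.5142 0.0258 0.1584] az 1.667 F [-0.3 -0.2 -1.1] M [ 0.01 -0.04 -0.02] 0.0852
[0.01473172 0.67205663 0.74020066 0.01502821]
```

Request:
{"api": "play_rows", "payload": {
  "series": [
    {"fingers": -1, "dx": -1, "dy": -1, "dz": -20, "turn": 0},
    {"fingers": -1, "dx": 0, "dy": 0, "dz": -24, "turn": 0},
    {"fingers": -1, "dx": 0, "dy": 0, "dz": -18, "turn": 0},
    {"fingers": -1, "dx": 0, "dy": 0, "dz": -10, "turn": 0},
    {"fingers": -1, "dx": 0, "dy": 0, "dz": -5, "turn": 0},
    {"fingers": -1, "dx": 0, "dy": 0, "dz": 0, "turn": 0},
    {"fingers": -1, "dx": 0, "dy": 0, "dz": 0, "turn": 0}
  ]
}}

```text
clock: 5.43
position: [0.526, 0.0224, 0.0937]
ee_rot: [0.028, 0.673, 0.739, 0.025]
contact_force: [-0.1, -0.2, 0.4]
width: 0.0854
```

```bash
python3 st.py; python3 -c "
from h import *
print(get_state()['ee_rot'])"
```

```text
5.43 [0.526  0.0224 0.0937] az 1.664 F [-0.1 -0.2  0.4] M [-0.05  0.03 -0.  ] 0.0854
[0.0280902  0.67273323 0.73891736 0.02533915]
```

Request:
{"api": "play_rows", "payload": {
  "series": [
    {"fingers": -1, "dx": 0, "dy": 0, "dz": 0, "turn": 0},
    {"fingers": -1, "dx": 0, "dy": 0, "dz": 0, "turn": 0},
    {"fingers": -1, "dx": 0, "dy": 0, "dz": 0, "turn": 0},
    {"fingers": -1, "dx": 0, "dy": 0, "dz": 0, "turn": 0}
  ]
}}

```text
clock: 5.77
position: [0.5291, 0.0221, 0.0979]
ee_rot: [0.031, 0.673, 0.739, 0.028]
contact_force: [-0.2, 0.0, -0.3]
width: 0.0855
```

Request:
{"api": "play_rows", "payload": {
  "series": [
    {"fingers": -1, "dx": 0, "dy": 0, "dz": 25, "turn": 0},
    {"fingers": -1, "dx": 0, "dy": 0, "dz": 25, "turn": 0},
    {"fingers": -1, "dx": 0, "dy": 0, "dz": 0, "turn": 0}
  ]
}}

```text
clock: 6.02
position: [0.5281, 0.0222, 0.149]
ee_rot: [0.03, 0.673, 0.739, 0.027]
contact_force: [1.8, -0.0, 1.2]
width: 0.0851
```

Request:
{"api": "play_rows", "payload": {
  "series": [
    {"fingers": -1, "dx": -10, "dy": 0, "dz": 0, "turn": 0},
    {"fingers": -1, "dx": -8, "dy": 0, "dz": 0, "turn": 0},
    {"fingers": -1, "dx": 0, "dy": 0, "dz": 0, "turn": 0}
  ]
}}

```text
clock: 6.27
position: [0.5083, 0.0223, 0.1491]
ee_rot: [0.03, 0.673, 0.739, 0.027]
contact_force: [-0.9, 1.3, 0.6]
width: 0.0852
```

Request:
{"api": "play_rows", "payload": {
  "series": [
    {"fingers": -1, "dx": 0, "dy": 0, "dz": -10, "turn": 0},
    {"fingers": -1, "dx": 0, "dy": 0, "dz": -10, "turn": 0},
    {"fingers": -1, "dx": 0, "dy": 0, "dz": -10, "turn": 0},
    {"fingers": -1, "dx": 0, "dy": 0, "dz": -10, "turn": 0}
  ]
}}

```text
clock: 6.6
position: [0.5059, 0.0225, 0.1054]
ee_rot: [0.03, 0.673, 0.739, 0.027]
contact_force: [-0.1, 0.1, 1.0]
width: 0.0855
```

Request:
{"api": "play_rows", "payload": {
  "series": [
    {"fingers": -1, "dx": 3, "dy": 1, "dz": -8, "turn": 0},
    {"fingers": -1, "dx": 3, "dy": 1, "dz": -10, "turn": 0},
    {"fingers": -1, "dx": 0, "dy": 0, "dz": -9, "turn": 0},
    {"fingers": -1, "dx": 0, "dy": 0, "dz": -7, "turn": 0},
    {"fingers": -1, "dx": 0, "dy": 0, "dz": 0, "turn": 0}
  ]
}}

```text
clock: 7.02
position: [0.5074, 0.0251, 0.0616]
ee_rot: [0.025, 0.673, 0.739, 0.023]
contact_force: [0.5, -0.5, 0.3]
width: 0.0853
```

```bash
python3 st.py; python3 - <<'E'
from h import *
p=snap("wrist"); save(p,"w3.png",(100,160,540,480),1.5)
E
```

```text
7.02 [0.5074 0.0251 0.0616] az 1.664 F [ 0.5 -0.5  0.3] M [-0.03  0.08  0.03] 0.0853
```

View pics/w3.png

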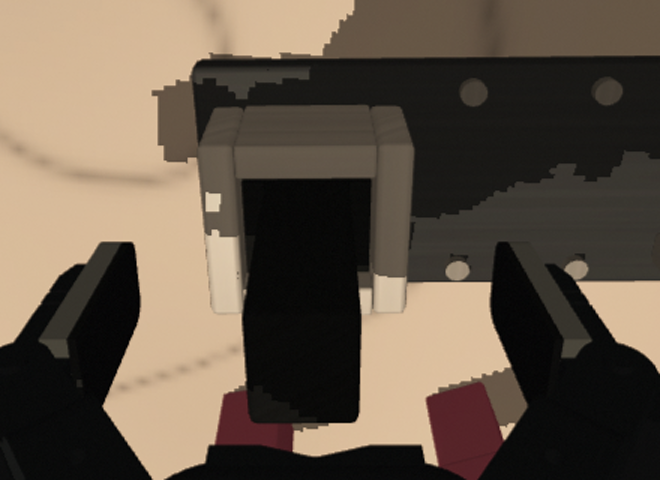

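Wrist close-up: the bung (centre at about col 303) sits a little left of mid-jaw (col 315), about 2.5 mm towards -y. The tips clear the collar. I'll shift and close.

Request:
{"api": "play_rows", "payload": {
  "series": [
    {"fingers": -1, "dx": 3, "dy": -2, "dz": 1, "turn": 0},
    {"fingers": 1, "dx": 0, "dy": 0, "dz": 0, "turn": 0},
    {"fingers": 1, "dx": 0, "dy": 0, "dz": 0, "turn": 0},
    {"fingers": 1, "dx": 0, "dy": 0, "dz": 0, "turn": 0},
    {"fingers": 1, "dx": 0, "dy": 0, "dz": 0, "turn": 0},
    {"fingers": 1, "dx": 0, "dy": 0, "dz": 0, "turn": 0},
    {"fingers": 1, "dx": 0, "dy": 0, "dz": 0, "turn": 0},
    {"fingers": 1, "dx": 0, "dy": 0, "dz": 0, "turn": 0}
  ],
  "squeeze": 40
}}

```text
clock: 7.73
position: [0.5126, 0.023, 0.0649]
ee_rot: [0.027, 0.673, 0.739, 0.025]
contact_force: [-0.4, 1.0, -3.5]
width: 0.0237
```

```bash
python3 st.py
```

```text
7.73 [0.5126 0.023  0.0649] az 1.664 F [-0.4  1.  -3.5] M [ 0.07 -0.06  0.19] 0.0237
```

Request:
{"api": "play_rows", "payload": {
  "series": [
    {"fingers": 1, "dx": 5, "dy": 0.5, "dz": 0, "turn": 0},
    {"fingers": 1, "dx": -5, "dy": -0.5, "dz": 0.5, "turn": 0}
  ]
}}

```text
clock: 7.9
position: [0.5117, 0.023, 0.0652]
ee_rot: [0.026, 0.673, 0.739, 0.024]
contact_force: [10.4, 1.5, -9.1]
width: 0.0235
```

Request:
{"api": "play_rows", "payload": {
  "series": [
    {"fingers": 1, "dx": -5, "dy": -0.5, "dz": 0.5, "turn": 0}
  ]
}}

```text
clock: 7.98
position: [0.5107, 0.0226, 0.066]
ee_rot: [0.029, 0.673, 0.739, 0.027]
contact_force: [9.2, 1.9, -11.4]
width: 0.0233
```

Request:
{"api": "play_rows", "payload": {
  "series": [
    {"fingers": 1, "dx": 7, "dy": 0.7, "dz": 0.5, "turn": 0}
  ]
}}

```text
clock: 8.07
position: [0.5134, 0.0235, 0.0654]
ee_rot: [0.026, 0.672, 0.739, 0.024]
contact_force: [-11.0, -1.5, 1.5]
width: 0.0238
```

Request:
{"api": "play_rows", "payload": {
  "series": [
    {"fingers": 1, "dx": -7, "dy": -0.7, "dz": 0.5, "turn": 0}
  ]
}}

```text
clock: 8.15
position: [0.5106, 0.0228, 0.0661]
ee_rot: [0.029, 0.672, 0.739, 0.027]
contact_force: [12.1, 2.3, -6.1]
width: 0.0232
```

Request:
{"api": "play_rows", "payload": {
  "series": [
    {"fingers": 1, "dx": 12, "dy": 1.2, "dz": 0.5, "turn": 0}
  ]
}}

```text
clock: 8.23
position: [0.5164, 0.0241, 0.0656]
ee_rot: [0.025, 0.672, 0.74, 0.023]
contact_force: [-12.6, -1.3, 0.4]
width: 0.0235
```

Request:
{"api": "play_rows", "payload": {
  "series": [
    {"fingers": 1, "dx": 6, "dy": 0.6, "dz": 0.5, "turn": 0}
  ]
}}

```text
clock: 8.32
position: [0.519, 0.0244, 0.0654]
ee_rot: [0.022, 0.672, 0.74, 0.02]
contact_force: [-5.2, -2.2, 3.0]
width: 0.0235
```

Request:
{"api": "play_rows", "payload": {
  "series": [
    {"fingers": 1, "dx": -12, "dy": -1.2, "dz": 0, "turn": 0}
  ]
}}

```text
clock: 8.4
position: [0.5127, 0.023, 0.0663]
ee_rot: [0.026, 0.672, 0.74, 0.023]
contact_force: [11.8, 2.8, -2.5]
width: 0.0236
```

Request:
{"api": "play_rows", "payload": {
  "series": [
    {"fingers": 1, "dx": -8, "dy": -0.8, "dz": 0, "turn": 0}
  ]
}}

```text
clock: 8.48
position: [0.509, 0.0223, 0.0671]
ee_rot: [0.029, 0.672, 0.74, 0.027]
contact_force: [10.6, 2.6, -10.6]
width: 0.0238
```

Request:
{"api": "play_rows", "payload": {
  "series": [
    {"fingers": 1, "dx": 12, "dy": 1.2, "dz": 1.5, "turn": 0},
    {"fingers": 1, "dx": 6, "dy": 0.6, "dz": 1.5, "turn": 0}
  ]
}}

```text
clock: 8.65
position: [0.5171, 0.0243, 0.0675]
ee_rot: [0.022, 0.672, 0.74, 0.02]
contact_force: [-3.8, -1.5, -5.8]
width: 0.0232
```

Request:
{"api": "play_rows", "payload": {
  "series": [
    {"fingers": 1, "dx": -12, "dy": -1.2, "dz": 0.5, "turn": 0}
  ]
}}

```text
clock: 8.73
position: [0.5102, 0.0229, 0.0684]
ee_rot: [0.026, 0.672, 0.74, 0.023]
contact_force: [11.8, 1.6, -4.3]
width: 0.0235
```

Request:
{"api": "play_rows", "payload": {
  "series": [
    {"fingers": 1, "dx": -8, "dy": -0.8, "dz": -0.5, "turn": 0}
  ]
}}

```text
clock: 8.82
position: [0.5066, 0.0221, 0.0687]
ee_rot: [0.029, 0.672, 0.74, 0.027]
contact_force: [10.4, 3.4, -8.9]
width: 0.0234
```

Request:
{"api": "play_rows", "payload": {
  "series": [
    {"fingers": 1, "dx": 12, "dy": 1.2, "dz": 2, "turn": 0}
  ]
}}

```text
clock: 8.9
position: [0.5125, 0.0235, 0.0692]
ee_rot: [0.025, 0.672, 0.74, 0.023]
contact_force: [-11.3, -1.4, -3.2]
width: 0.0236
```

Request:
{"api": "play_rows", "payload": {
  "series": [
    {"fingers": 1, "dx": 6, "dy": 0.6, "dz": 2, "turn": 0}
  ]
}}

```text
clock: 8.98
position: [0.5148, 0.0241, 0.0696]
ee_rot: [0.022, 0.671, 0.74, 0.02]
contact_force: [-2.1, -1.9, -10.3]
width: 0.0235
```

Request:
{"api": "play_rows", "payload": {
  "series": [
    {"fingers": 1, "dx": -12, "dy": -1.2, "dz": 0.5, "turn": 0},
    {"fingers": 1, "dx": -6, "dy": -0.6, "dz": -1, "turn": 0},
    {"fingers": 1, "dx": 13, "dy": 1.3, "dz": 1.5, "turn": 0},
    {"fingers": 1, "dx": 7, "dy": 0.7, "dz": 1, "turn": 0},
    {"fingers": 1, "dx": -12, "dy": -1.2, "dz": 0.5, "turn": 0},
    {"fingers": 1, "dx": -6, "dy": -0.6, "dz": -1, "turn": 0}
  ]
}}

```text
clock: 9.48
position: [0.5062, 0.0222, 0.0721]
ee_rot: [0.028, 0.671, 0.74, 0.025]
contact_force: [4.0, 1.8, -1.3]
width: 0.0236
```

Request:
{"api": "play_rows", "payload": {
  "series": [
    {"fingers": 1, "dx": 13, "dy": 1.3, "dz": 1.5, "turn": 0},
    {"fingers": 1, "dx": 7, "dy": 0.7, "dz": 1, "turn": 0}
  ]
}}

```text
clock: 9.65
position: [0.5167, 0.0242, 0.0727]
ee_rot: [0.021, 0.671, 0.741, 0.019]
contact_force: [-6.4, -2.1, 1.8]
width: 0.0236
```

```bash
python3 st.py; python3 - <<'E'
from h import *
p=snap("wrist"); save(p,"w4.png",(100,160,540,480),1.5)
E
```

```text
9.65 [0.5167 0.0242 0.0727] az 1.669 F [-6.4 -2.1  1.8] M [-0.34  1.25  0.11] 0.0236
```

View pics/w4.png

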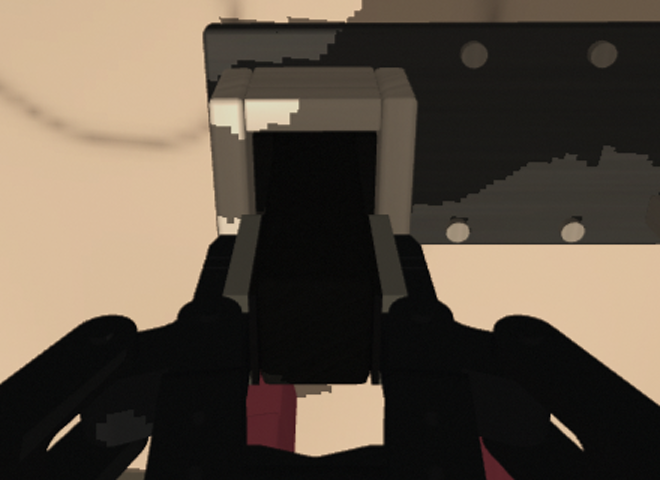

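The bung is held square between the pads, and the collar looks seated on the plate. TCP rise so far is about 8 mm and the vertical force is low. I'll continue rocking.

Request:
{"api": "play_rows", "payload": {
  "series": [
    {"fingers": 1, "dx": -12, "dy": -1.2, "dz": 1, "turn": 0},
    {"fingers": 1, "dx": -6, "dy": -0.6, "dz": -0.5, "turn": 0},
    {"fingers": 1, "dx": 13, "dy": 1.3, "dz": 1.8, "turn": 0},
    {"fingers": 1, "dx": 7, "dy": 0.7, "dz": 1, "turn": 0},
    {"fingers": 1, "dx": -12, "dy": -1.2, "dz": 1, "turn": 0},
    {"fingers": 1, "dx": -6, "dy": -0.6, "dz": -0.5, "turn": 0}
  ]
}}

```text
clock: 10.2
position: [0.5067, 0.0224, 0.0764]
ee_rot: [0.026, 0.671, 0.74, 0.022]
contact_force: [5.5, 1.2, -6.4]
width: 0.0236
```

Request:
{"api": "play_rows", "payload": {
  "series": [
    {"fingers": 1, "dx": 13, "dy": 1.3, "dz": 1.8, "turn": 0},
    {"fingers": 1, "dx": 7, "dy": 0.7, "dz": 1, "turn": 0}
  ]
}}

```text
clock: 10.37
position: [0.517, 0.0243, 0.0771]
ee_rot: [0.019, 0.671, 0.741, 0.016]
contact_force: [-6.5, -1.8, 2.6]
width: 0.0234
```

Request:
{"api": "play_rows", "payload": {
  "series": [
    {"fingers": 1, "dx": -12, "dy": -1.2, "dz": 1, "turn": 0},
    {"fingers": 1, "dx": -6, "dy": -0.6, "dz": 0, "turn": 0},
    {"fingers": 1, "dx": 13, "dy": 1.3, "dz": 1.8, "turn": 0},
    {"fingers": 1, "dx": 7, "dy": 0.7, "dz": 1, "turn": 0},
    {"fingers": 1, "dx": -12, "dy": -1.2, "dz": 1, "turn": 0},
    {"fingers": 1, "dx": -6, "dy": -0.6, "dz": 0, "turn": 0}
  ]
}}

```text
clock: 10.87
position: [0.506, 0.0224, 0.0807]
ee_rot: [0.022, 0.671, 0.741, 0.019]
contact_force: [6.1, 2.0, -10.5]
width: 0.0235
```

Request:
{"api": "play_rows", "payload": {
  "series": [
    {"fingers": 1, "dx": 13, "dy": 1.3, "dz": 1.8, "turn": 0},
    {"fingers": 1, "dx": 7, "dy": 0.7, "dz": 1, "turn": 0}
  ]
}}

```text
clock: 11.03
position: [0.5161, 0.0242, 0.0813]
ee_rot: [0.015, 0.671, 0.741, 0.012]
contact_force: [-6.5, -2.1, 3.0]
width: 0.0233
```

Request:
{"api": "play_rows", "payload": {
  "series": [
    {"fingers": 1, "dx": -12, "dy": -1.2, "dz": 1, "turn": 0},
    {"fingers": 1, "dx": -6, "dy": -0.6, "dz": -0.5, "turn": 0},
    {"fingers": 1, "dx": 13, "dy": 1.3, "dz": 2, "turn": 0},
    {"fingers": 1, "dx": 6, "dy": 0.7, "dz": 1, "turn": 0},
    {"fingers": 1, "dx": -12, "dy": -1.2, "dz": 1, "turn": 0},
    {"fingers": 1, "dx": -6, "dy": -0.6, "dz": -0.5, "turn": 0}
  ]
}}

```text
clock: 11.53
position: [0.5052, 0.0224, 0.0848]
ee_rot: [0.02, 0.671, 0.741, 0.016]
contact_force: [6.4, 3.2, -5.0]
width: 0.0232
```

Request:
{"api": "play_rows", "payload": {
  "series": [
    {"fingers": 1, "dx": 12, "dy": 1.3, "dz": 2, "turn": 0},
    {"fingers": 1, "dx": 5, "dy": 0.7, "dz": 1, "turn": 0}
  ]
}}

```text
clock: 11.7
position: [0.5142, 0.0242, 0.0858]
ee_rot: [0.014, 0.671, 0.741, 0.011]
contact_force: [-2.5, -1.2, -1.9]
width: 0.0232
```

Request:
{"api": "play_rows", "payload": {
  "series": [
    {"fingers": 1, "dx": -9, "dy": -0.9, "dz": 1.5, "turn": 0},
    {"fingers": 1, "dx": 7, "dy": 0.7, "dz": 1.5, "turn": 0}
  ]
}}

```text
clock: 11.87
position: [0.5111, 0.0238, 0.0874]
ee_rot: [0.014, 0.671, 0.741, 0.01]
contact_force: [-9.3, -1.8, -4.4]
width: 0.0235
```

Request:
{"api": "play_rows", "payload": {
  "series": [
    {"fingers": 1, "dx": -9, "dy": -0.9, "dz": 1, "turn": 0},
    {"fingers": 1, "dx": -3, "dy": -0.3, "dz": 0, "turn": 0},
    {"fingers": 1, "dx": 9, "dy": 0.9, "dz": 2, "turn": 0},
    {"fingers": 1, "dx": 4, "dy": 0.4, "dz": 1, "turn": 0}
  ]
}}

```text
clock: 12.2
position: [0.5102, 0.0238, 0.09]
ee_rot: [0.012, 0.671, 0.741, 0.009]
contact_force: [-2.9, -1.3, -5.0]
width: 0.0236
```

Request:
{"api": "play_rows", "payload": {
  "series": [
    {"fingers": 1, "dx": -8, "dy": -0.8, "dz": 1.5, "turn": 0},
    {"fingers": 1, "dx": -2, "dy": -0.2, "dz": 1, "turn": 0}
  ]
}}

```text
clock: 12.37
position: [0.5054, 0.0224, 0.093]
ee_rot: [0.016, 0.671, 0.741, 0.012]
contact_force: [0.5, -1.2, -0.8]
width: 0.0235
```

Request:
{"api": "play_rows", "payload": {
  "series": [
    {"fingers": 1, "dx": 6, "dy": 0.6, "dz": 2, "turn": 0},
    {"fingers": 1, "dx": 0, "dy": 0, "dz": 2, "turn": 0}
  ]
}}

```text
clock: 12.53
position: [0.5134, 0.023, 0.0989]
ee_rot: [0.018, 0.672, 0.741, 0.014]
contact_force: [1.5, -0.1, -0.5]
width: 0.0236
```

```bash
python3 st.py; python3 - <<'E'
from h import *
p=snap("scene"); save(p,"s5.png",(210,140,370,280),5)
E
```

```text
12.53 [0.5134 0.023  0.0989] az 1.668 F [ 1.5 -0.1 -0.5] M [-0.01  0.02  0.02] 0.0236
```

View pics/s5.png

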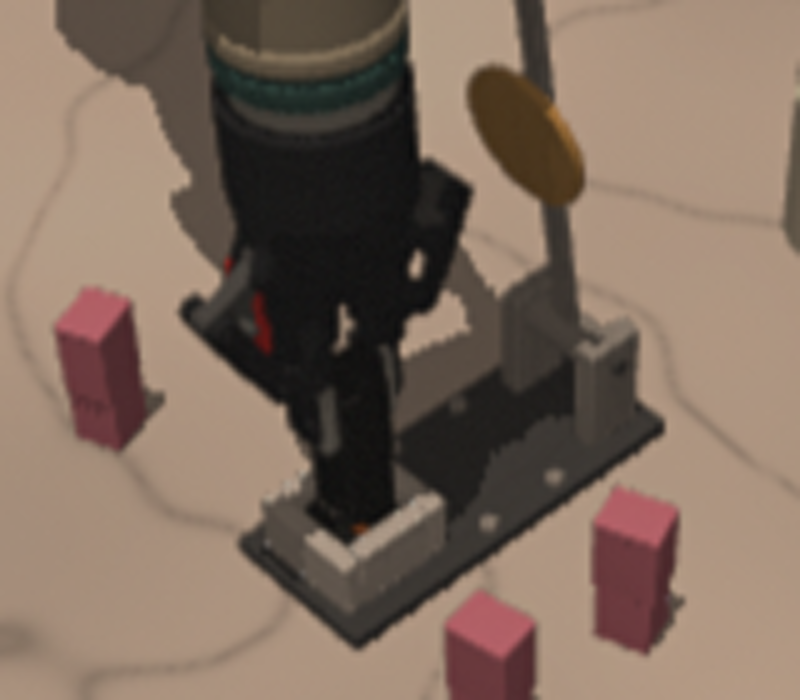

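The bung is free of the slot (force about 0), upright in the grip, and the collar is seated. I'll carry it to the dish.

Request:
{"api": "play_rows", "payload": {
  "series": [
    {"fingers": 1, "dx": 0, "dy": 0, "dz": 10, "turn": 0},
    {"fingers": 1, "dx": 0, "dy": 0, "dz": 14, "turn": 0},
    {"fingers": 1, "dx": 0, "dy": 0, "dz": 14, "turn": 0},
    {"fingers": 1, "dx": 0, "dy": 0, "dz": 10, "turn": 0},
    {"fingers": 1, "dx": -2, "dy": -12, "dz": 6, "turn": 0},
    {"fingers": 1, "dx": -4, "dy": -24, "dz": 0, "turn": 0},
    {"fingers": 1, "dx": -4, "dy": -24, "dz": 0, "turn": 0},
    {"fingers": 1, "dx": -4, "dy": -24, "dz": 0, "turn": 0},
    {"fingers": 1, "dx": -4, "dy": -24, "dz": 0, "turn": 0},
    {"fingers": 1, "dx": -4, "dy": -24, "dz": 0, "turn": 0},
    {"fingers": 1, "dx": -4, "dy": -24, "dz": 0, "turn": 0},
    {"fingers": 1, "dx": -4, "dy": -24, "dz": 0, "turn": 0},
    {"fingers": 1, "dx": -4, "dy": -24, "dz": 0, "turn": 0},
    {"fingers": 1, "dx": -4, "dy": -24, "dz": 0, "turn": 0},
    {"fingers": 1, "dx": -4, "dy": -24, "dz": 0, "turn": 0},
    {"fingers": 1, "dx": -4, "dy": -24, "dz": 0, "turn": 0},
    {"fingers": 1, "dx": -4, "dy": -24, "dz": 0, "turn": 0},
    {"fingers": 1, "dx": -2, "dy": -12, "dz": 0, "turn": 0},
    {"fingers": 1, "dx": 0, "dy": 0, "dz": 0, "turn": 0}
  ]
}}

```text
clock: 14.17
position: [0.4653, -0.3021, 0.1739]
ee_rot: [0.03, 0.67, 0.742, 0.021]
contact_force: [1.0, -0.0, -1.1]
width: 0.0234
```

```bash
python3 st.py
```

```text
14.17 [ 0.4653 -0.3021  0.1739] az 1.672 F [ 1.  -0.  -1.1] M [ 0.03 -0.03  0.03] 0.0234
```

Request:
{"api": "play_rows", "payload": {
  "series": [
    {"fingers": 1, "dx": -5, "dy": -10, "dz": -8, "turn": 0},
    {"fingers": 1, "dx": -5, "dy": -12, "dz": -14, "turn": 0},
    {"fingers": 1, "dx": -5, "dy": -9, "dz": -14, "turn": 0},
    {"fingers": 1, "dx": -2, "dy": -2, "dz": -14, "turn": 0},
    {"fingers": 1, "dx": 0, "dy": 0, "dz": -14, "turn": 0},
    {"fingers": 1, "dx": 0, "dy": 0, "dz": -14, "turn": 0},
    {"fingers": 1, "dx": 0, "dy": 0, "dz": -8, "turn": 0},
    {"fingers": 1, "dx": 0, "dy": 0, "dz": -4, "turn": 0},
    {"fingers": 1, "dx": 0, "dy": 0, "dz": 0, "turn": 0}
  ]
}}

```text
clock: 14.92
position: [0.4473, -0.3295, 0.0795]
ee_rot: [0.029, 0.668, 0.744, 0.023]
contact_force: [0.3, -0.2, -0.9]
width: 0.0233
```

```bash
python3 st.py;  python3 - <<'E'
from h import *
p=snap("scene"); save(p,"s6.png",(40,220,200,360),5)
E
```

```text
14.92 [ 0.4473 -0.3295  0.0795] az 1.678 F [ 0.3 -0.2 -0.9] M [-0.04  0.1   0.02] 0.0233
```

View pics/s6.png

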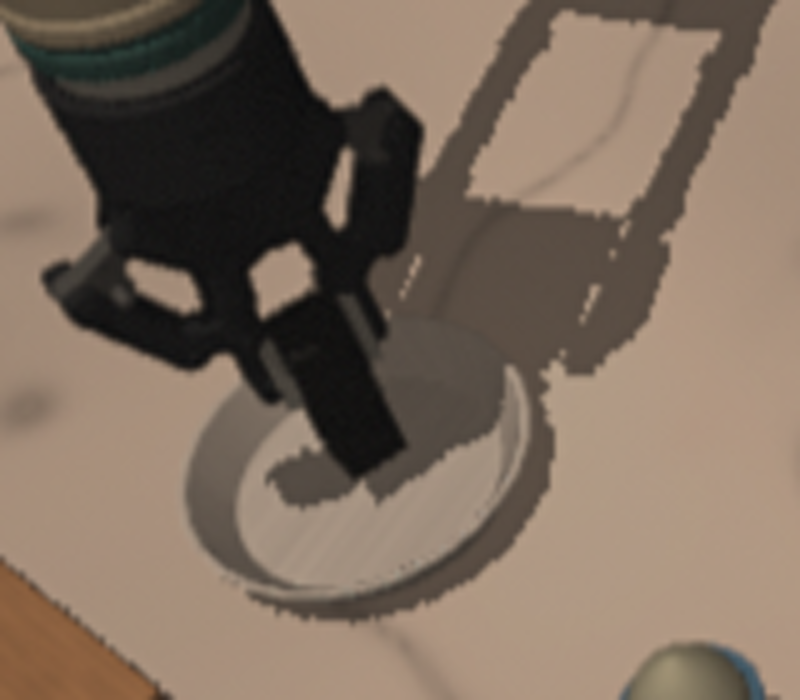

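The bung hangs slightly tilted above the dish's centre. I'll lower it to contact.

Request:
{"api": "play_rows", "payload": {
  "series": [
    {"fingers": 1, "dx": 0, "dy": -3, "dz": -5, "turn": 0},
    {"fingers": 1, "dx": 0, "dy": -2, "dz": -5, "turn": 0},
    {"fingers": 1, "dx": 0, "dy": 0, "dz": -4, "turn": 0},
    {"fingers": 1, "dx": 0, "dy": 0, "dz": 0, "turn": 0}
  ]
}}

```text
clock: 15.3
position: [0.4493, -0.3359, 0.0672]
ee_rot: [0.032, 0.667, 0.744, 0.023]
contact_force: [-0.9, 0.2, -2.1]
width: 0.0237
```

Request:
{"api": "play_rows", "payload": {
  "series": [
    {"fingers": 1, "dx": 0, "dy": 0, "dz": -3, "turn": 0},
    {"fingers": 1, "dx": 0, "dy": 0, "dz": -2, "turn": 0}
  ]
}}

```text
clock: 15.47
position: [0.4497, -0.3365, 0.0625]
ee_rot: [0.033, 0.667, 0.744, 0.023]
contact_force: [0.3, 0.4, -1.1]
width: 0.0231
```

Request:
{"api": "play_rows", "payload": {
  "series": [
    {"fingers": 1, "dx": 0, "dy": 0, "dz": -2, "turn": 0},
    {"fingers": 1, "dx": 0, "dy": 0, "dz": -2, "turn": 0}
  ]
}}

```text
clock: 15.63
position: [0.4503, -0.3369, 0.0608]
ee_rot: [0.033, 0.667, 0.744, 0.023]
contact_force: [-4.7, 5.2, 25.5]
width: 0.0235
```

Request:
{"api": "play_rows", "payload": {
  "series": [
    {"fingers": 1, "dx": 0, "dy": 0, "dz": 1, "turn": 0},
    {"fingers": 0, "dx": 0, "dy": 0, "dz": 0, "turn": 0},
    {"fingers": -0.3, "dx": 0, "dy": 0, "dz": 0, "turn": 0},
    {"fingers": -1, "dx": 0, "dy": 0, "dz": 0, "turn": 0},
    {"fingers": -1, "dx": 0, "dy": 0, "dz": 0, "turn": 0},
    {"fingers": -1, "dx": 0, "dy": 0, "dz": 0, "turn": 0},
    {"fingers": -1, "dx": 0, "dy": 0, "dz": 0, "turn": 0}
  ]
}}

```text
clock: 16.22
position: [0.4508, -0.3373, 0.0628]
ee_rot: [0.035, 0.667, 0.744, 0.023]
contact_force: [-0.0, 0.2, 0.6]
width: 0.0854
```

Request:
{"api": "play_rows", "payload": {
  "series": [
    {"fingers": -1, "dx": 0, "dy": 0, "dz": 8, "turn": 0},
    {"fingers": -1, "dx": 0, "dy": 0, "dz": 14, "turn": 0},
    {"fingers": -1, "dx": 0, "dy": 0, "dz": 18, "turn": 0},
    {"fingers": -1, "dx": 0, "dy": 0, "dz": 18, "turn": 0},
    {"fingers": -1, "dx": 0, "dy": 0, "dz": 18, "turn": 0},
    {"fingers": -1, "dx": 0, "dy": 0, "dz": 18, "turn": 0},
    {"fingers": -1, "dx": 0, "dy": 0, "dz": 18, "turn": 0},
    {"fingers": -1, "dx": 0, "dy": 0, "dz": 18, "turn": 0},
    {"fingers": -1, "dx": 0, "dy": 0, "dz": 18, "turn": 0},
    {"fingers": -1, "dx": 0, "dy": 0, "dz": 18, "turn": 0},
    {"fingers": -1, "dx": 0, "dy": 0, "dz": 18, "turn": 0},
    {"fingers": -1, "dx": 0, "dy": 0, "dz": 18, "turn": 0},
    {"fingers": -1, "dx": 0, "dy": 0, "dz": 18, "turn": 0},
    {"fingers": -1, "dx": 0, "dy": 0, "dz": 18, "turn": 0},
    {"fingers": -1, "dx": 0, "dy": 0, "dz": 10, "turn": 0},
    {"fingers": -1, "dx": 0, "dy": 0, "dz": 0, "turn": 0}
  ]
}}

```text
clock: 17.55
position: [0.4471, -0.3337, 0.3291]
ee_rot: [0.034, 0.667, 0.744, 0.023]
contact_force: [0.9, -0.6, -0.9]
width: 0.0856
```

```bash
python3 st.py;  python3 - <<'E'
from h import *
p=snap("wrist"); s=p["state"]; save(p,"w7.png")
for l in ["bung_mid","dish_floor","lever_handle"]:
    for m in masks_of(p,l)[:3]: print(l,round(m["p"],2),np.round(m["xy"]),on_z(p,m["xy"],.02).round(3)[:2])
p=snap("scene")
for l in ["bung_mid","dish_floor","lever_handle"]:
    for m in masks_of(p,l)[:5]: print(l,round(m["p"],2),np.round(m["xy"]),on_z(p,m["xy"],.02).round(3)[:2])
E
```

```text
17.55 [ 0.4471 -0.3337  0.3291] az 1.679 F [ 0.9 -0.6 -0.9] M [0.01 0.06 0.04] 0.0856
bung_mid 0.94 [588. 341.] [0.642 0.033]
bung_mid 0.81 [626. 123.] [ 0.38  -0.028]
bung_mid 0.67 [632. 326.] [0.613 0.078]
dish_floor 0.95 [320. 154.] [ 0.445 -0.328]
bung_mid 0.94 [333. 254.] [0.603 0.098]
bung_mid 0.82 [261. 200.] [0.366 0.07 ]
bung_mid 0.7 [107. 301.] [ 0.425 -0.332]
dish_floor 0.82 [117. 308.] [ 0.452 -0.322]
dish_floor 0.25 [279. 243.] [0.506 0.025]
lever_handle 0.75 [318. 165.] [0.347 0.255]
```

View pics/w7.png

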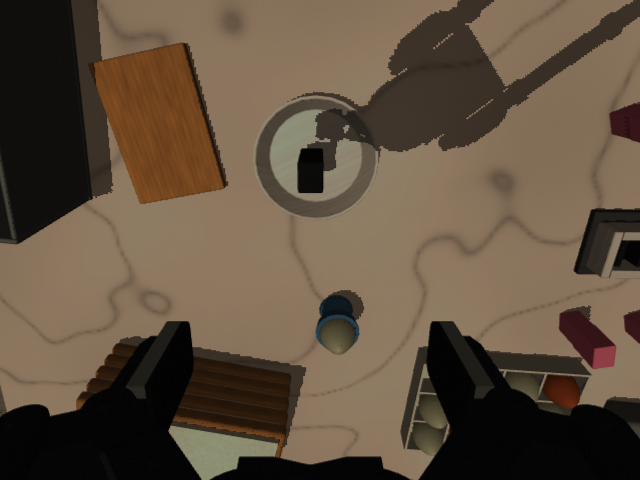

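Wrist view: the bung stands in the dish at (311,170), with the dish at (317,157). The egg cup and tray are undisturbed. On to the lever handle.

Request:
{"api": "play_rows", "payload": {
  "series": [
    {"fingers": -1, "dx": 0, "dy": 12, "dz": 10, "turn": 0},
    {"fingers": -1, "dx": 0, "dy": 24, "dz": 6, "turn": 0},
    {"fingers": -1, "dx": 0, "dy": 24, "dz": 0, "turn": 0},
    {"fingers": -1, "dx": 0, "dy": 24, "dz": 0, "turn": 0},
    {"fingers": -1, "dx": 0, "dy": 24, "dz": 0, "turn": 0},
    {"fingers": -1, "dx": 0, "dy": 24, "dz": 0, "turn": 0},
    {"fingers": -1, "dx": 0, "dy": 24, "dz": 0, "turn": 0},
    {"fingers": -1, "dx": 0, "dy": 24, "dz": 0, "turn": 0},
    {"fingers": -1, "dx": 0, "dy": 24, "dz": 0, "turn": 0},
    {"fingers": -1, "dx": 0, "dy": 24, "dz": 0, "turn": 0},
    {"fingers": -1, "dx": 0, "dy": 24, "dz": 0, "turn": 0},
    {"fingers": -1, "dx": 0, "dy": 24, "dz": 0, "turn": 0},
    {"fingers": -1, "dx": 0, "dy": 24, "dz": 0, "turn": 0},
    {"fingers": -1, "dx": 0, "dy": 24, "dz": 0, "turn": 0},
    {"fingers": -1, "dx": 0, "dy": 24, "dz": 0, "turn": 0},
    {"fingers": -1, "dx": 0, "dy": 24, "dz": 0, "turn": 0},
    {"fingers": -1, "dx": 0, "dy": 24, "dz": 0, "turn": 0},
    {"fingers": -1, "dx": 0, "dy": 24, "dz": 0, "turn": 0},
    {"fingers": -1, "dx": 0, "dy": 12, "dz": 0, "turn": 0},
    {"fingers": -1, "dx": 0, "dy": 0, "dz": 0, "turn": 0}
  ]
}}

```text
clock: 19.62
position: [0.4349, 0.132, 0.3494]
ee_rot: [0.027, 0.668, 0.743, 0.029]
contact_force: [0.2, -0.1, 1.0]
width: 0.0856
```

```bash
python3 st.py;  python3 - <<'E'
from h import *
p=snap("wrist"); print(p["state"]["ee_rot"]); save(p,"w8.png"); import pickle; pickle.dump(p,open("w8.pkl","wb"))
E
```

```text
19.62 [0.4349 0.132  0.3494] az 1.678 F [ 0.2 -0.1  1. ] M [-0.01  0.03  0.01] 0.0856
[0.02668051 0.6677432  0.74336425 0.02857901]
```

View pics/w8.png

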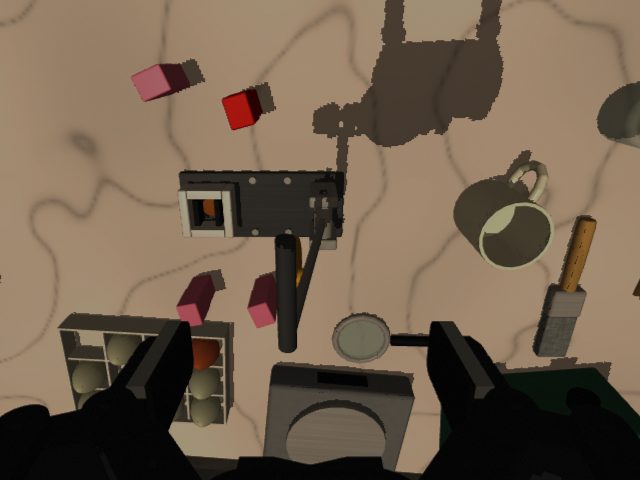

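```bash
cat > lev.py <<'E'
from h import *
import pickle
from scipy.optimize import least_squares
v,th0=pickle.load(open("fit.pkl","rb"))
def W(v,L):
    L=np.atleast_2d(L); ca,sa=np.cos(v[2]),np.sin(v[2])
    return np.c_[v[0]+ca*L[:,0]-sa*L[:,1], v[1]+sa*L[:,0]+ca*L[:,1], L[:,2]]
def bar(th,x,d=.21): return [x,.13-d*np.cos(th),.055+d*np.sin(th)]
E
python3 - <<'E'
from lev import *
p=pickle.load(open("w8.pkl","rb")); e=np.array([[285.5,238],[288,350]])
r=least_squares(lambda u:(proj(p,W(v,[bar(u[0],u[1]),bar(u[0],u[2])]))-e).ravel(),[1.5,-.07,0]); print(r.x,r.fun.round(1))
print(W(v,bar(r.x[0],-.045)),W(v,bar(th0,-.045)))
for th in [1.45,1.2,1,.8,.6,.4,.2,.1,0]: print(th,(W(v,bar(th,-.045))*1e3).round(0))
E
```

```text
[ 1.43676056 -0.06924726  0.00709238] [ 0.6 -0.  -0.7  0. ]
[[0.4577632  0.1213494  0.26311644]] [[0.45780835 0.12086526 0.26305029]]
1.45 [[458. 124. 263.]]
1.2 [[462.  74. 251.]]
1 [[466.  36. 232.]]
0.8 [[469.   4. 206.]]
0.6 [[471. -23. 174.]]
0.4 [[473. -43. 137.]]
0.2 [[474. -56.  97.]]
0.1 [[475. -59.  76.]]
0 [[475. -60.  55.]]
```

Request:
{"api": "play_rows", "payload": {
  "series": [
    {"fingers": -1, "dx": 11, "dy": -5, "dz": 0, "turn": 0},
    {"fingers": -1, "dx": 11, "dy": -5, "dz": 0, "turn": 0},
    {"fingers": -1, "dx": 0, "dy": 0, "dz": 0, "turn": 0},
    {"fingers": -1, "dx": 0, "dy": 0, "dz": -8, "turn": 0},
    {"fingers": -1, "dx": 0, "dy": 0, "dz": -11, "turn": 0},
    {"fingers": -1, "dx": 0, "dy": 0, "dz": -11, "turn": 0},
    {"fingers": -1, "dx": 0, "dy": 0, "dz": -10, "turn": 0},
    {"fingers": -1, "dx": 0, "dy": 0, "dz": -8, "turn": 0}
  ]
}}

```text
clock: 20.33
position: [0.4612, 0.1133, 0.2999]
ee_rot: [0.029, 0.671, 0.74, 0.028]
contact_force: [0.1, -0.0, -0.5]
width: 0.0854
```

Request:
{"api": "play_rows", "payload": {
  "series": [
    {"fingers": -1, "dx": -2, "dy": 4, "dz": -9, "turn": 0},
    {"fingers": -1, "dx": -2, "dy": 4, "dz": -10, "turn": 0},
    {"fingers": -1, "dx": 0, "dy": 0, "dz": -10, "turn": 0},
    {"fingers": -1, "dx": 0, "dy": 0, "dz": -8, "turn": 0},
    {"fingers": -1, "dx": 0, "dy": 0, "dz": -3, "turn": 0},
    {"fingers": -1, "dx": 0, "dy": 0, "dz": 0, "turn": 0}
  ]
}}

```text
clock: 20.83
position: [0.4548, 0.1196, 0.2528]
ee_rot: [0.027, 0.674, 0.738, 0.026]
contact_force: [-0.3, 0.8, -0.1]
width: 0.0856
```

Request:
{"api": "play_rows", "payload": {
  "series": [
    {"fingers": 1, "dx": 0, "dy": 1, "dz": 1, "turn": 0},
    {"fingers": 1, "dx": 0, "dy": 0, "dz": 0, "turn": 0},
    {"fingers": 1, "dx": 0, "dy": 0, "dz": 0, "turn": 0},
    {"fingers": 1, "dx": 0, "dy": 0, "dz": 0, "turn": 0},
    {"fingers": 1, "dx": 0, "dy": 0, "dz": 0, "turn": 0},
    {"fingers": 1, "dx": 0, "dy": 0, "dz": 0, "turn": 0},
    {"fingers": 1, "dx": 0, "dy": 0, "dz": 0, "turn": 0},
    {"fingers": 1, "dx": 0, "dy": 0, "dz": 0, "turn": 0},
    {"fingers": 1, "dx": 0, "dy": 0, "dz": 0, "turn": 0}
  ],
  "squeeze": 40
}}

```text
clock: 21.58
position: [0.4563, 0.1207, 0.2561]
ee_rot: [0.028, 0.674, 0.738, 0.027]
contact_force: [-0.3, 0.0, -0.2]
width: 0.0107
```

```bash
python3 st.py
```

```text
21.58 [0.4563 0.1207 0.2561] az 1.662 F [-0.3  0.  -0.2] M [0.07 0.04 0.1 ] 0.0107
```

Request:
{"api": "play_rows", "payload": {
  "series": [
    {"fingers": 1, "dx": 1, "dy": -12, "dz": -2, "turn": 0},
    {"fingers": 1, "dx": 1, "dy": -12, "dz": -3, "turn": 0},
    {"fingers": 1, "dx": 1, "dy": -12, "dz": -3, "turn": 0},
    {"fingers": 1, "dx": 1, "dy": -11, "dz": -4, "turn": 0}
  ]
}}

```text
clock: 21.92
position: [0.4607, 0.0786, 0.2456]
ee_rot: [0.025, 0.672, 0.739, 0.033]
contact_force: [-1.1, 2.1, 1.8]
width: 0.0104
```

```bash
python3 st.py
```

```text
21.92 [0.4607 0.0786 0.2456] az 1.665 F [-1.1  2.1  1.8] M [0.6  0.2  0.13] 0.0104
```

Request:
{"api": "play_rows", "payload": {
  "series": [
    {"fingers": 1, "dx": 1, "dy": -12, "dz": -4, "turn": 0},
    {"fingers": 1, "dx": 1, "dy": -11, "dz": -5, "turn": 0},
    {"fingers": 1, "dx": 1, "dy": -10, "dz": -5, "turn": 0},
    {"fingers": 1, "dx": 1, "dy": -9, "dz": -6, "turn": 0}
  ]
}}

```text
clock: 22.25
position: [0.4649, 0.0384, 0.2266]
ee_rot: [0.023, 0.673, 0.739, 0.037]
contact_force: [-1.4, -0.4, 5.1]
width: 0.0102
```

Request:
{"api": "play_rows", "payload": {
  "series": [
    {"fingers": 1, "dx": 1, "dy": -9, "dz": -6, "turn": 0},
    {"fingers": 1, "dx": 1, "dy": -8, "dz": -7, "turn": 0},
    {"fingers": 1, "dx": 1, "dy": -8, "dz": -7, "turn": 0},
    {"fingers": 1, "dx": 0, "dy": -7, "dz": -8, "turn": 0}
  ]
}}

```text
clock: 22.58
position: [0.4686, 0.0031, 0.1983]
ee_rot: [0.025, 0.672, 0.739, 0.037]
contact_force: [-0.2, -2.3, 6.3]
width: 0.0107
```

Request:
{"api": "play_rows", "payload": {
  "series": [
    {"fingers": 1, "dx": 0.5, "dy": -7, "dz": -7, "turn": 0},
    {"fingers": 1, "dx": 0.5, "dy": -7, "dz": -8, "turn": 0},
    {"fingers": 1, "dx": 0.5, "dy": -6, "dz": -8, "turn": 0},
    {"fingers": 1, "dx": 0.5, "dy": -6, "dz": -9, "turn": 0}
  ]
}}

```text
clock: 22.92
position: [0.4716, -0.0254, 0.1631]
ee_rot: [0.025, 0.673, 0.739, 0.038]
contact_force: [-0.1, 0.4, 2.2]
width: 0.0102
```

Request:
{"api": "play_rows", "payload": {
  "series": [
    {"fingers": 1, "dx": 0.5, "dy": -6, "dz": -9, "turn": 0},
    {"fingers": 1, "dx": 0.5, "dy": -5, "dz": -9, "turn": 0},
    {"fingers": 1, "dx": 0.5, "dy": -5, "dz": -10, "turn": 0},
    {"fingers": 1, "dx": 0.5, "dy": -4, "dz": -10, "turn": 0}
  ]
}}

```text
clock: 23.25
position: [0.4739, -0.0473, 0.1205]
ee_rot: [0.024, 0.673, 0.738, 0.039]
contact_force: [0.7, 2.2, 0.8]
width: 0.0106
```

```bash
python3 st.py
```

```text
23.25 [ 0.4739 -0.0473  0.1205] az 1.663 F [0.7 2.2 0.8] M [ 0.55 -0.01  0.17] 0.0106
```

Request:
{"api": "play_rows", "payload": {
  "series": [
    {"fingers": 1, "dx": 0, "dy": -4, "dz": -9, "turn": 0},
    {"fingers": 1, "dx": 0, "dy": -3, "dz": -9, "turn": 0},
    {"fingers": 1, "dx": 0, "dy": -2, "dz": -9, "turn": 0},
    {"fingers": 1, "dx": 0, "dy": -2, "dz": -9, "turn": 0}
  ]
}}

```text
clock: 23.58
position: [0.475, -0.0585, 0.0797]
ee_rot: [0.024, 0.674, 0.737, 0.041]
contact_force: [1.3, 5.2, 2.4]
width: 0.0106
```

Request:
{"api": "play_rows", "payload": {
  "series": [
    {"fingers": 1, "dx": 0, "dy": -1, "dz": -8, "turn": 0},
    {"fingers": 1, "dx": 0, "dy": 0, "dz": -6, "turn": 0},
    {"fingers": 1, "dx": 0, "dy": 0, "dz": -4, "turn": 0}
  ]
}}

```text
clock: 23.83
position: [0.4753, -0.0607, 0.0583]
ee_rot: [0.024, 0.674, 0.737, 0.041]
contact_force: [0.9, 0.6, 1.4]
width: 0.0102
```

Request:
{"api": "play_rows", "payload": {
  "series": [
    {"fingers": 1, "dx": 0, "dy": 0, "dz": -4, "turn": 0}
  ]
}}

```text
clock: 23.92
position: [0.4753, -0.0609, 0.0536]
ee_rot: [0.024, 0.674, 0.737, 0.041]
contact_force: [-0.4, 0.4, 1.1]
width: 0.0104
```

Request:
{"api": "play_rows", "payload": {
  "series": [
    {"fingers": 1, "dx": 0, "dy": 0, "dz": -3, "turn": 0}
  ]
}}

```text
clock: 24.0
position: [0.4753, -0.061, 0.0502]
ee_rot: [0.024, 0.674, 0.737, 0.041]
contact_force: [0.4, 0.7, 1.6]
width: 0.0105
```

Request:
{"api": "play_rows", "payload": {
  "series": [
    {"fingers": 1, "dx": 0, "dy": 0, "dz": -3, "turn": 0}
  ]
}}

```text
clock: 24.08
position: [0.4753, -0.061, 0.047]
ee_rot: [0.024, 0.674, 0.737, 0.04]
contact_force: [-3.1, 1.5, 23.5]
width: 0.0109
```

Request:
{"api": "play_rows", "payload": {
  "series": [
    {"fingers": 1, "dx": 0, "dy": 0, "dz": -3, "turn": 0}
  ]
}}

```text
clock: 24.17
position: [0.4756, -0.061, 0.046]
ee_rot: [0.024, 0.674, 0.738, 0.041]
contact_force: [-13.9, 3.3, 51.9]
width: 0.0105
```

Request:
{"api": "play_rows", "payload": {
  "series": [
    {"fingers": 1, "dx": 0, "dy": 0, "dz": -3, "turn": 0}
  ]
}}

```text
clock: 24.25
position: [0.4759, -0.0611, 0.0456]
ee_rot: [0.025, 0.673, 0.738, 0.041]
contact_force: [-10.6, 1.5, 37.7]
width: 0.0104
```

The lever has reached its stop (force jumped, TCP z 0.046). I'll relieve the force, open the fingers partly and rise.

Request:
{"api": "play_rows", "payload": {
  "series": [
    {"fingers": 1, "dx": 0, "dy": 0, "dz": 0, "turn": 0},
    {"fingers": 0.3, "dx": 0, "dy": 0, "dz": 0, "turn": 0},
    {"fingers": 0.3, "dx": 0, "dy": 0, "dz": 0, "turn": 0},
    {"fingers": 0.3, "dx": 0, "dy": 0, "dz": 0, "turn": 0},
    {"fingers": 0.3, "dx": 0, "dy": 0, "dz": 0, "turn": 0}
  ]
}}

```text
clock: 24.67
position: [0.4749, -0.0611, 0.0468]
ee_rot: [0.026, 0.673, 0.738, 0.041]
contact_force: [-0.6, 0.5, -0.4]
width: 0.0298
```

```bash
python3 st.py
```

```text
24.67 [ 0.4749 -0.0611  0.0468] az 1.664 F [-0.6  0.5 -0.4] M [-0.01  0.06 -0.01] 0.0298
```

Request:
{"api": "play_rows", "payload": {
  "series": [
    {"fingers": 0.3, "dx": 0, "dy": 0, "dz": 8, "turn": 0},
    {"fingers": 0.3, "dx": 0, "dy": 0, "dz": 14, "turn": 0},
    {"fingers": 0.3, "dx": 0, "dy": 0, "dz": 18, "turn": 0},
    {"fingers": 0.3, "dx": 0, "dy": 0, "dz": 20, "turn": 0},
    {"fingers": 0.3, "dx": 0, "dy": 0, "dz": 20, "turn": 0},
    {"fingers": 0.3, "dx": 0, "dy": 0, "dz": 20, "turn": 0},
    {"fingers": 0.3, "dx": 0, "dy": 0, "dz": 20, "turn": 0},
    {"fingers": 0.3, "dx": 0, "dy": 0, "dz": 20, "turn": 0},
    {"fingers": 0.3, "dx": 0, "dy": 0, "dz": 20, "turn": 0},
    {"fingers": 0.3, "dx": 0, "dy": 0, "dz": 20, "turn": 0},
    {"fingers": 0.3, "dx": 0, "dy": 0, "dz": 20, "turn": 0},
    {"fingers": 0.3, "dx": -10, "dy": 0, "dz": 20, "turn": 0},
    {"fingers": 0.3, "dx": -20, "dy": 0, "dz": 10, "turn": 0},
    {"fingers": 0.3, "dx": -20, "dy": 0, "dz": 0, "turn": 0},
    {"fingers": 0.3, "dx": -10, "dy": 0, "dz": 0, "turn": 0},
    {"fingers": 0.3, "dx": 0, "dy": 0, "dz": 0, "turn": 0}
  ]
}}

```text
clock: 26.0
position: [0.4084, -0.0607, 0.2909]
ee_rot: [0.024, 0.673, 0.738, 0.038]
contact_force: [-0.5, -0.1, -0.1]
width: 0.0296
```

```bash
python3 st.py;  python3 - <<'E'
from lev import *
p=snap("wrist"); q=snap("scene")
a=p["pixels"].copy(); 
for th,c in ((0,(0,255,0)),(.05,(255,0,0))):
    print(th,proj(p,W(v,[bar(th,-.069),bar(th,.007)])).round(1).tolist(), proj(q,W(v,[bar(th,-.069),bar(th,.007)])).round(1).tolist())
A=a[100:400,110:510]; B=q["pixels"][180:360,60:360]
im=np.hstack([cv2.resize(A,(400,300)),cv2.resize(B,(400,300))])
cv2.imwrite("pics/f9.png",im[...,::-1])
im2=np.vstack([cv2.resize(A,(800,600))]); cv2.imwrite("pics/f10.png",im2[...,::-1])
E
```

```text
26.0 [ 0.4084 -0.0607  0.2909] az 1.663 F [-0.5 -0.1 -0.1] M [-0.01 -0.01 -0.  ] 0.0296
0 [[299.1, 215.4], [299.9, 286.6]] [[229.8, 235.6], [252.0, 255.6]]
0.05 [[299.3, 219.6], [300.2, 292.2]] [[229.3, 232.1], [251.7, 252.2]]
```

View pics/f9.png

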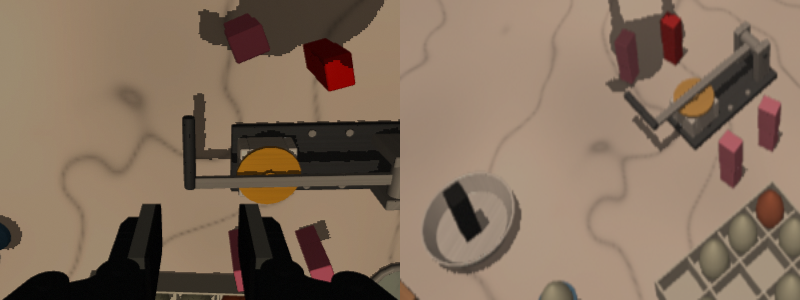

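```bash
python3 -c "
from rig import *
print(sign_off())"
```

```text
the job is handed in; nothing more can be done
None
```

I rocked the bung out of the slot, stood it in the pewter dish, then swung the lever down to its stop, and handed the job in at about 26 s on the robot's clock.

- **Grip:** I held the bung by its y faces, not the x faces the notes suggest. The moves cannot tilt the tool, and with the lever raised the camera would have been close to the shutter. Swinging side to side along the slot broke the liners' grip while the bung rose about 1 mm per half swing.
- **Collar:** the close-up after extraction showed it seated. The upward pull mostly read below 10 N. It read up to 11.4 N at the ends of a few swings, which is above the 10 N at which the collar starts to lift, so a slight momentary lift cannot be ruled out.
- **Bung:** it stands inside the dish in both the wrist and scene views. I pressed it down with about 25 N when setting it on the dish floor, then released it.
- **Lever:** in both views the handle lies within 1–2 pixels of its predicted closed position, and the shutter covers the slot. I pressed it against the stop with the fingers at about 52 N before letting go.
- **At hand-in:** the robot touched nothing (force about 0). The other things looked unmoved in the pictures, but I did not measure their positions again.
- **Tool tilt:** the tool picked up an unplanned tilt of about 0.08 rad during the moves; it did no visible harm.

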